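Plug home, then hold the heater control unit in the fixture's corner

TASK

The boat heater's control unit has to be held square in the fixture for its screws: first, where it stands on the table, press the orange plug on its top fully home. Then set the unit flat on the aluminium plate, push it into the corner so that a long side bears on the long yellow stop and an end bears on the short one (either end may lead), and finish there without letting go, still pressing it firmly against both stops at once. Leave the screwdriver, tin cap and blower where they are.

Things in the scene. Friction and masses are not known exactly. Their poses are not given: they have to be found in the camera images.
- unit: Loose dark grey heater control unit, about 0.37 kg. Base box 110 (x) x 66 (y) x 22 mm; on it a black finned heat sink to grip, 50 (x) x 44 (y) mm, 22 to 54 mm above the underside, centred at x = -15, y = 0, flat sides facing +-y. Orange plug on top at x = +38 mm. Origin: centre of the underside; z up, x along the length toward the plug. Starts standing on the table.
- plug (a joint): Travel of the orange plug down into the unit, m: 0 = standing fully proud, 0.008 = fully home against its end stop; starts between 0 and 0.0025. It slides stiffly (about 6 N of friction) and stays where it is pushed.
- plug_top (a point): Centre of the orange plug's flat top face, 22 (unit x) x 30 (unit y) mm, at unit x = +38 mm, y = 0; 50 mm above the unit's underside when proud, 42 mm when home. Its nearest side is 17 mm in x from the heat sink. Axes as the unit's.
- fins_top (a point): Centre of the top of the heat sink, 54 mm above the unit's underside, at unit x = -15 mm, y = 0. Axes as the unit's.
- fixture: Fixed aluminium plate 190 (x) x 140 (y) x 10 mm with yellow stops near its +x and +y edges, 18 mm high above the plate. Origin: centre of its underside, on the table; z up. The stops' inner faces meet squarely at fixture x = +75, y = +50 mm; with the unit home, its origin is at fixture x = +20, y = +17, z = +10 mm, its x axis parallel to (or the reverse of) the fixture's.
- side_stop: Long yellow stop, 110 (x) x 14 (y) x 18 mm, fixed to the fixture; origin at the centre of its underside, fixture x = +5, y = +57, z = +10 mm. Its inner face, 7 mm from the origin toward fixture -y, takes the unit's long side. Stops and plate are not slippery (friction about 0.6).
- end_stop: Short yellow stop, 14 (x) x 65 (y) x 18 mm, fixed to the fixture; origin at the centre of its underside, fixture x = +82, y = +2.5, z = +10 mm. Its inner face, 7 mm from the origin toward fixture -x, takes the unit's end.
- screwdriver: Loose screwdriver with orange handle, about 190 mm long, lying on the table; bystander.
- tin_cap: Loose round steel cap, 68 mm across, 18 mm high; bystander. Origin: centre of the underside.
- blower: Loose brown round blower, 100 mm across, 60 mm high; bystander. Origin: centre of the underside.
Mind the look-alikes: they are no part of the job. Of the things that look like the fixture, take the one that is farthest from the robot's base at the start.

How it is judged:
By the outcome, as a careful person would: the job done as asked, in the order asked, and still so for the second after the job is handed in, while the arm keeps its last pose, push and grip.
It also fails if it takes over 56 s, if anything falls off the work surface, if the arm or the gripper's body presses on something with over 40 N, if the wrist force passes 120 N, or if a joint passes its speed limit or range.

ROBOT

A 7-joint arm with a two-finger parallel gripper is mounted at the origin on the work surface. World frame = base frame: x ahead of the robot, y to its left, z up, the work surface at z = 0. Lengths are in m, angles in rad, forces in N, time in s.
With the tool pointing down it reaches from about 0.35 to 0.9 m from the base axis. Payload 19.9 kg.
Tool frame: the origin (TCP) lies at the very end of the fingers, on their centre line; the grasp point (between the pads) lies 19 mm behind it (r.grip_point_offset is the distance from the TCP to the grasp point, in m); z points along the fingers, y is the line along which they close (so a half turn about z gives the same grasp; the last joint's range is limited). The gripper opens to 94 mm and grips with 3 to 60 N. Pads are 16 mm wide; open, the fingers measure 119 mm over their backs; the gripper's body (75 mm by 177 mm) begins 78 mm behind the grasp point.
Start: joints at [1.296, 0.417, -0.01, 1.614, 0.005, 1.111, -0.053], TCP at [0.145, -0.608, 0.167] pointing down, gripper open.
Joint ranges: [-2.81, 2.81], [-0.39, 2.02], [-1.27, 1.25], [0.06, 2.57], [-1.19, 4.33], [0.19, 2], [-2.82, 2.82]. Speed limits (rad/s): [1.89, 1.89, 2.39, 2.39, 3.01, 3.01, 3.01].

INTERFACE

Orientations are given as a unit quaternion [w, x, y, z].
In Python, from station import r gives the robot as it stands.
- The arm moves only by the tool servo_tool, never from a script. Its argument "steps" is a list that holds one entry, the list of rows, each a list of 6 numbers: the shift along the tool's x, y, z in mm, then the turn, a rotation vector about the tool's x, y, z in rad. In form: [[[dx, dy, dz, ax, ay, az], ...]]. A call has 1 to 5 rows; each row shifts and turns the commanded pose from where the row before left it, along the tool's axes as they then stand; what a row does not reach is not made up. A row lasts 1/10 s, in which the tool goes at most 50 mm and 8.59 degrees, less where a joint would pass 70% of its speed; a pose out of reach is approached as far as the arm can. A call is refused whole if a number of a shift passes 50 or a number of a turn 0.15, either way. A call with a gripper value outside its range is refused whole. "grip" is the opening, from -1 (shut) to 1 (fully open), set as the call begins (left out, the last holds). The fingers move at their own pace and stop on an object; the grip force is fixed at half the most. Time passes only in rows, so rows that do not move let the fingers close. It gives the time, the measured TCP pose, the force, the opening and the grip force at its end, in the units of the state.
- r.sense(): the state, without advancing time (a new reading comes with each control period).
- r.capture(name): name is "scene" or "top" or "wrist"; returns a dict with "pixels" (384x512x3 uint8, red, green, blue), "range_z" (384x512 float32, m along the optical axis (not along the pixel's ray), 0 where there is no reading), "fovy" (degrees; the focal length in pixels is half the picture's height over the tangent of half this angle, whatever the lens; pixels are square), "cx", "cy" (the principal point, pixels), "cam_to_world" (4x4, takes a point from camera to world coordinates); the wrist camera has in their place "hand_eye" (4x4, takes a point from camera to tool coordinates, whose origin is the TCP and whose axes are the flange's). Camera axes: x right, y up, looking along -z (the intrinsics and any distortion apply to the point x, -y, -z); pixel columns grow to the right and rows downward; lengths in m; the calibration is good to about 2 mm. A picture is of the moment at which its call begins: read the wrist's pose just before it.
- r.finish_job(): hands the job in; it is judged then, once.
Trained networks look in the newest picture that a camera, given by its name, has taken for a name from the list of things; names that differ only in an ending like _2 or _b are one class to them, and where a whole thing is asked for, a point or a joint stands for the part that bears it (a point fixed in the world has none). Each returns a list of dicts, best first, with "p" (0 to 1); they miss things now and then, are a little off and sometimes report something else, mostly with a low value. They report only what shows in the picture. A call takes as long as a camera call. They do not tell look-alikes from the thing itself.
- r.silhouettes(query, camera): "mask" (384x512 bool, what is visible of it) and "at" ([column, row] in pixels, amid what is visible of it).
- r.landmark_of(query, camera): "at" ([column, row] in pixels: a listed point, or the origin of a listed thing).
The state is a dict: "time": time; "joint_positions": joint angles; "qvel": joint speeds; "joint_efforts": joint torques, N m; "tool_pos": TCP position; "tcp_rot": TCP orientation; "force": force on the tool from outside, world axes, zero at the start; "moment": the same for the moment, N m; "gripper_width": opening from 0.0 (shut) to 1.0 (fully open); "gripper_force": force on a finger pad.
Only numpy, scipy, OpenCV 4.12 (cv2) and the standard library are available. Lean on these libraries where they do the work, as an engineer would, in place of code of your own. Each camera call takes 0.05 s, during which the arm holds its last target. There are 200 camera calls.

## Working session

There is one attempt and no reset: what is moved stays moved. The work goes in short steps, Python scripts to look and compute and a tool call to move; the robot and the scene stay as the last step left them, time stands still between calls to the robot, and variables do not carry over. Pictures are saved under pics/ and viewed, at most 10 in all, crops included, and the job is handed in when it is done.

Besides the shell and the picture viewer there is one more tool, called after "Emit:" as a command line: name --argument value ..., lists and objects as JSON in quotes. servo_tool: Moves the arm, as the interface text tells. Its arguments: {"type":"object","properties":{"steps":{"type":"array","items":{"type":"array","items":{"type":"array","items":{"type":"number"}}}},"grip":{"type":"number"}},"required":["steps"]}

```bash
ls; mkdir -p pics; cat > h.py <<'E'
import numpy as np, cv2
from scipy.spatial.transform import Rotation as R
from station import r
def cap(n,save=None):
    s=r.sense(); c=r.capture(n)
    if n=="wrist":
        T=np.eye(4); q=s["tcp_rot"]; T[:3,:3]=R.from_quat([q[1],q[2],q[3],q[0]]).as_matrix(); T[:3,3]=s["tool_pos"]
        c["cam_to_world"]=T@c["hand_eye"]
    if save: cv2.imwrite("pics/"+save,c["pixels"][:,:,::-1])
    return c
def cloud(c):
    z=c["range_z"]; h,w=z.shape; f=h/2/np.tan(np.radians(c["fovy"])/2)
    v,u=np.mgrid[:h,:w]
    P=np.stack([(u-c["cx"])/f*z,-(v-c["cy"])/f*z,-z],-1)
    M=c["cam_to_world"]; W=P@M[:3,:3].T+M[:3,3]; W[z==0]=np.nan
    return W
E
python3 - <<'E'
from h import *
a=cap("scene");b=cap("top");print(a.keys(),r.sense()["time"])
im=np.vstack([a["pixels"],b["pixels"]])[:,:,::-1]
cv2.imwrite("pics/a.png",cv2.resize(np.hstack([a["pixels"],b["pixels"]]),(800,300))[:,:,::-1])
cv2.imwrite("pics/top.png",b["pixels"][:,:,::-1])
cv2.imwrite("pics/scene.png",a["pixels"][:,:,::-1])
for n,c in (("scene",a),("top",b)):
    W=cloud(c)
    for q in ["unit","fixture","plug_top","fins_top","side_stop","end_stop","screwdriver","tin_cap","blower"]:
        for d in r.silhouettes(q,n)[:4]:
            m=d["mask"]; p=np.nanmedian(W[m],0); print(n,q,round(d["p"],2),np.round(d["at"]),m.sum(),np.round(p,3))
E
```

```text
pics
dict_keys(['pixels', 'range_z', 'fovy', 'cx', 'cy', 'cam_to_world']) 0.1
scene unit 0.79 [318. 216.] 927 [0.578 0.145 0.028]
scene unit 0.32 [197. 225.] 2658 [ 0.515 -0.177  0.012]
scene fixture 0.9 [143. 166.] 1771 [ 0.228 -0.329  0.013]
scene fixture 0.84 [314. 166.] 1692 [0.347 0.218 0.012]
scene fixture 0.82 [200. 226.] 2746 [ 0.516 -0.176  0.012]
scene fins_top 0.96 [320. 213.] 985 [0.579 0.146 0.027]
scene side_stop 0.56 [218. 213.] 163 [ 0.496 -0.121  0.029]
scene side_stop 0.54 [152. 154.] 134 [ 0.188 -0.286  0.029]
scene side_stop 0.51 [327. 155.] 199 [0.334 0.276 0.026]
scene end_stop 0.51 [328. 175.] 112 [0.417 0.241 0.027]
scene screwdriver 0.83 [104. 227.] 330 [ 0.49  -0.43   0.023]
scene tin_cap 0.7 [357. 277.] 592 [0.774 0.176 0.019]
scene blower 0.89 [408. 192.] 834 [0.565 0.422 0.043]
top unit 0.75 [212. 158.] 563 [0.565 0.154 0.027]
top fixture 0.9 [308. 175.] 2157 [ 0.502 -0.174  0.011]
top fixture 0.86 [191. 225.] 2155 [0.334 0.22  0.012]
top fixture 0.75 [353. 259.] 2243 [ 0.219 -0.33   0.012]
top fins_top 0.9 [212. 161.] 609 [0.565 0.151 0.027]
top side_stop 0.73 [175. 228.] 140 [0.323 0.276 0.029]
top side_stop 0.63 [291. 184.] 112 [ 0.48  -0.12   0.029]
top side_stop 0.57 [338. 272.] 135 [ 0.186 -0.282  0.029]
top end_stop 0.65 [339. 239.] 115 [ 0.283 -0.278  0.028]
top end_stop 0.57 [187. 201.] 44 [0.414 0.238 0.03 ]
top end_stop 0.5 [298. 157.] 82 [ 0.576 -0.138  0.028]
top end_stop 0.19 [213. 159.] 592 [0.567 0.153 0.027]
top screwdriver 0.47 [378. 186.] 153 [ 0.469 -0.427  0.024]
top tin_cap 0.52 [205. 101.] 323 [0.766 0.18  0.019]
top blower 0.81 [129. 166.] 705 [0.545 0.434 0.044]
```

View pics/top.png

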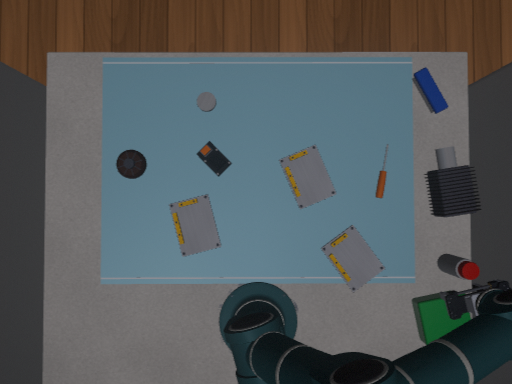

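View pics/scene.png

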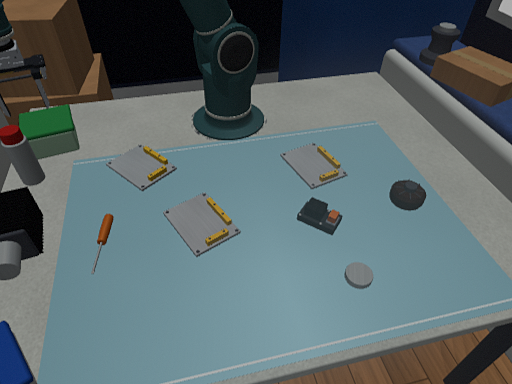

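Candidates for the fixture in the top view are (308,175), (195,225) and (353,259). Their distances from the base are about 0.53, 0.40 and 0.40 m, so (308,175) is the one. There is only one unit, at (213,158), with its plug toward (205,150). I'll check both in one close crop.

```bash
python3 - <<'E'
from h import *
a=cv2.imread("pics/scene.png")
x=cv2.resize(a[180:260,150:250],(400,320),interpolation=cv2.INTER_CUBIC);y=cv2.resize(a[180:260,270:370],(400,320),interpolation=cv2.INTER_CUBIC)
cv2.imwrite("pics/crop.png",np.hstack([x,y]))
s=r.sense();print(s)
q=s["tcp_rot"];print(R.from_quat([q[1],q[2],q[3],q[0]]).as_matrix().round(3))
E
```

```text
{'time': 1.0, 'joint_positions': array([ 1.29551545,  0.41741528, -0.01032314,  1.61357714,  0.00468891,
        1.11071205, -0.05298281]), 'qvel': array([ 0.00035021,  0.00047713,  0.00139922, -0.00193105, -0.00043468,
       -0.00047035,  0.00064372]), 'joint_efforts': array([-8.88195300e-04, -8.51047039e+01,  6.37842938e-01, -4.26299572e+01,
       -4.88577224e-02,  1.34970548e-02,  8.81074584e-05]), 'tool_pos': array([ 0.14479985, -0.60797676,  0.16682506]), 'tcp_rot': array([-4.18624094e-05,  9.93173963e-01,  1.16642516e-01, -1.54106716e-05]), 'force': array([-0.03519975, -1.02887921, -0.31121599]), 'moment': array([-0.01289445, -0.01678327,  0.01863006]), 'gripper_force': 0.0, 'gripper_width': 1.0026361955857983}
[[ 0.973  0.232 -0.   ]
 [ 0.232 -0.973  0.   ]
 [-0.    -0.    -1.   ]]
```

View pics/crop.png

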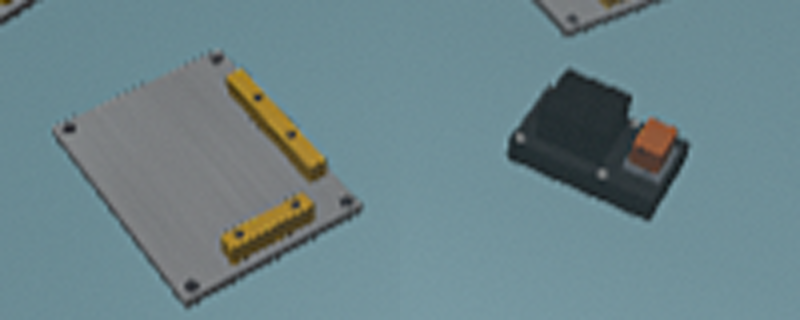

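The crop shows the fixture on the left, with its long stop at upper right and short stop at the bottom, and the unit with its plug on the right. I'm moving over the fixture first for a close look.

Emit:
servo_tool --steps '[[[33,-30,-13,0,0,0],[33,-30,-13,0,0,0],[33,-30,-13,0,0,0],[33,-30,-13,0,0,0],[33,-30,-13,0,0,0]]]'

```text
time: 1.5
tool_pos: [0.2713, -0.4222, 0.2325]
tcp_rot: [0.0, 0.993, 0.117, -0.0]
force: [1.7, -1.2, 0.1]
gripper_width: 1.004
gripper_force: 0.0
```

Emit:
servo_tool --steps '[[[33,-30,-13,0,0,0],[33,-30,-13,0,0,0],[33,-30,-13,0,0,0],[33,-30,-13,0,0,0],[33,-30,-13,0,0,0]]]'

```text
time: 2.0
tool_pos: [0.397, -0.238, 0.2977]
tcp_rot: [0.0, 0.993, 0.117, 0.0]
force: [0.5, -0.3, -0.5]
gripper_width: 1.0
gripper_force: 0.0
```

Emit:
servo_tool --steps '[[[33,-30,-13,0,0,0],[33,-30,-13,0,0,0],[0,0,0,0,0,0],[0,0,0,0,0,0]]]'

```text
time: 2.4
tool_pos: [0.4469, -0.1655, 0.323]
tcp_rot: [0.0, 0.993, 0.117, 0.0]
force: [-0.8, -0.8, -0.3]
gripper_width: 0.999
gripper_force: 0.0
```

```bash
python3 - <<'E'
from h import *
c=cap("wrist","w1.png");print(c["hand_eye"].round(3),c["fovy"],c["cx"],c["cy"],r.sense()["tool_pos"],r.sense()["time"])
np.savez("w1.npz",**{k:c[k] for k in c})
W=cloud(c)
for q in ["fixture","side_stop","end_stop"]:
    for d in r.silhouettes(q,"wrist")[:4]:
        m=d["mask"]; print(q,round(d["p"],2),np.round(d["at"]),m.sum(),np.nanmedian(W[m],0).round(3))
    for d in r.landmark_of(q,"wrist")[:3]: print("lm",q,round(d["p"],2),np.round(d["at"]))
E
```

```text
[[-0.     0.957  0.289  0.085]
 [ 1.     0.001 -0.001 -0.001]
 [-0.001  0.289 -0.957 -0.219]
 [ 0.     0.     0.     1.   ]] 68.80860526697587 253.74400249102715 191.17051029178967 [ 0.44635095 -0.16640613  0.32267149] 2.45
fixture 0.8 [ 42. 161.] 7562 [0.34  0.221 0.011]
fixture 0.76 [266. 121.] 7928 [ 0.51  -0.172  0.011]
fixture 0.62 [299. 272.] 4721 [ 0.227 -0.32   0.012]
lm fixture 0.98 [302. 275.]
lm fixture 0.96 [267. 128.]
lm fixture 0.71 [ 46. 162.]
side_stop 0.89 [236. 127.] 478 [ 0.487 -0.119  0.029]
side_stop 0.89 [280. 283.] 389 [ 0.191 -0.28   0.029]
side_stop 0.73 [ 10. 162.] 823 [0.325 0.274 0.027]
lm side_stop 0.9 [234. 127.]
lm side_stop 0.76 [ 14. 161.]
lm side_stop 0.59 [281. 279.]
end_stop 0.77 [291. 244.] 320 [ 0.285 -0.278  0.029]
end_stop 0.65 [260.  78.] 362 [ 0.577 -0.141  0.029]
end_stop 0.55 [ 26. 119.] 348 [0.415 0.238 0.029]
lm end_stop 0.93 [259.  79.]
lm end_stop 0.91 [ 30. 118.]
lm end_stop 0.61 [291. 241.]
```

View pics/w1.png

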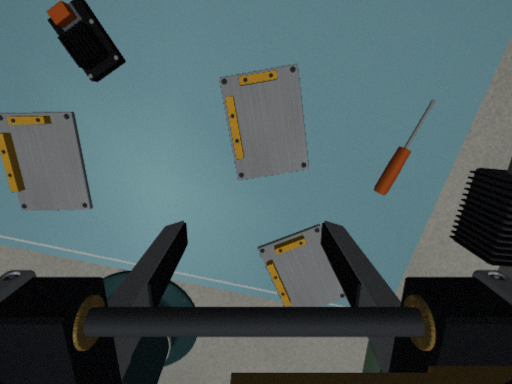

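The wrist view shows the chosen fixture at (266,121), long stop at (235,127), short stop at (259,77), and the unit at (85,40) with its plug at (61,13).

```bash
cat >> h.py <<'E'
def yellow(c):
    h=cv2.cvtColor(c["pixels"],cv2.COLOR_RGB2HSV); return (h[...,0]>15)&(h[...,0]<32)&(h[...,1]>130)&(h[...,2]>90)
def fixfit(c,guess=(0.51,-0.172),zoff=0):
    """fit plate outline (silhouette near z~.01) with a 190x140 rect, and stop tops"""
    W=cloud(c); near=np.hypot(W[...,0]-guess[0],W[...,1]-guess[1])<0.14
    out={}
    h=cv2.cvtColor(c["pixels"],cv2.COLOR_RGB2HSV)
    pl=near&(W[...,2]>0.006)&(W[...,2]<0.014)&(h[...,1]<60)
    rc=cv2.minAreaRect((W[pl][:,:2]*1000).astype(np.float32)); out["plate"]=rc
    ym=yellow(c)&near&(W[...,2]>0.025)
    n,l,st,ce=cv2.connectedComponentsWithStats(ym.astype(np.uint8))
    for i in range(1,n):
        if st[i,4]>40: out["stop%d"%i]=(st[i,4],cv2.minAreaRect((W[l==i][:,:2]*1000).astype(np.float32)),np.median(W[l==i],0).round(4))
    return out
E
python3 - <<'E'
from h import *
c=dict(np.load("w1.npz"))
print(fixfit(c))
W=cloud(c)
print("table z",[np.nanmedian(W[v-3:v+3,u-3:u+3,2]).round(4) for u,v in((180,120),(160,60),(350,80),(340,200))])
near=np.hypot(W[...,0]-.565,W[...,1]-.15)<0.12
for lo,hi in((.016,.026),(.05,.058),(.04,.0505)):
    m=near&(W[...,2]>lo)&(W[...,2]<hi); print(lo,m.sum(),cv2.minAreaRect((W[m][:,:2]*1000).astype(np.float32)),W[m].mean(0))
E
```

```text
{'plate': ((503.0145263671875, -173.96237182617188), (189.95787048339844, 139.91598510742188), 22.79448127746582), 'stop1': (np.int32(305), ((577.6672973632812, -139.88990783691406), (13.876119613647461, 63.95033645629883), 22.74901580810547), array([ 0.5778, -0.1405,  0.029 ])), 'stop2': (np.int32(449), ((485.9813537597656, -119.44563293457031), (108.9961929321289, 13.496230125427246), 22.793071746826172), array([ 0.4883, -0.1185,  0.0287])), 'stop5': (np.int32(58), ((459.3329772949219, -111.67250061035156), (7.362842559814453, 2.233768939971924), 17.976165771484375), array([ 0.4599, -0.1114,  0.4808])), 'stop6': (np.int32(56), ((481.5480041503906, -205.3638916015625), (7.761245250701904, 2.2265100479125977), 13.57577133178711), array([ 0.4822, -0.2052,  0.4809]))}
table z [np.float64(0.0015), np.float64(0.0016), np.float64(0.0015), np.float64(0.0018)]
0.016 1230 ((567.0606079101562, 154.17779541015625), (110.14907836914062, 66.72012329101562), 44.36597442626953) [0.5686684  0.14098181 0.02248658]
0.05 826 ((569.7532958984375, 156.73223876953125), (87.56182098388672, 44.865623474121094), 44.16823959350586) [0.55879034 0.14578601 0.05367489]
0.04 788 ((570.8081665039062, 156.47564697265625), (89.77839660644531, 44.43439483642578), 43.27545166015625) [0.57467029 0.15881426 0.0472974 ]
```

Emit:
servo_tool --steps '[[[22.4,-30.4,12,0,0,0],[22.4,-30.4,12,0,0,0],[22.4,-30.4,12,0,0,0],[22.4,-30.4,12,0,0,0],[22.4,-30.4,12,0,0,0]]]' --grip -1

```text
time: 3.25
tool_pos: [0.5207, 0.0088, 0.2624]
tcp_rot: [0.0, 0.993, 0.116, 0.0]
force: [0.5, -0.9, 0.2]
gripper_width: 0.611
gripper_force: 0.0
```

Emit:
servo_tool --steps '[[[22.4,-30.4,12,0,0,0],[22.4,-30.4,12,0,0,0],[22.4,-30.4,12,0,0,0],[22.4,-30.4,12,0,0,0],[22.4,-30.4,12,0,0,0]]]'

```text
time: 3.75
tool_pos: [0.5947, 0.1825, 0.2021]
tcp_rot: [0.0, 0.993, 0.116, -0.0]
force: [0.6, -2.0, 0.1]
gripper_width: 0.181
gripper_force: 0.0
```

Emit:
servo_tool --steps '[[[0,0,0,0,0,-0.135],[0,0,0,0,0,-0.135],[0,0,0,0,0,-0.135],[0,0,0,0,0,-0.135],[0,0,0,0,0,0]]]'

```text
time: 4.25
tool_pos: [0.5941, 0.1811, 0.2025]
tcp_rot: [-0.0, 0.926, 0.378, -0.0]
force: [0.6, -0.3, -0.4]
gripper_width: 0.001
gripper_force: 0.0
```

```bash
cat >> h.py <<'E'
def unitfit(c,guess=(.567,.154),z0=0.0):
    W=cloud(c); W=W-[0,0,z0]; near=np.hypot(W[...,0]-guess[0],W[...,1]-guess[1])<0.085
    h=cv2.cvtColor(c["pixels"],cv2.COLOR_RGB2HSV)
    org=near&((h[...,0]<14)|(h[...,0]>172))&(h[...,1]>120)&(h[...,2]>70)
    for n,m in(("base",near&(W[...,2]>.016)&(W[...,2]<.026)),("fins",near&~org&(W[...,2]>.051)&(W[...,2]<.058)),("plug",org&(W[...,2]>.040)&(W[...,2]<.054))):
        if m.sum()<30: print(n,m.sum()); continue
        rc=cv2.minAreaRect((W[m][:,:2]*1000).astype(np.float32)); print(n,m.sum(),np.round(rc[0],1),np.round(rc[1],1),round(rc[2],2),"z",np.percentile(W[m][:,2],[10,50,90]).round(4))
def st():
    s=r.sense(); q=s["tcp_rot"]; M=R.from_quat([q[1],q[2],q[3],q[0]]).as_matrix()
    print("t",round(s["time"],2),"tcp",(s["tool_pos"]*1000).round(1),"yawx",np.degrees(np.arctan2(M[1,0],M[0,0])).round(2),"tilt",M[:2,2].round(4),"F",s["force"].round(1),"M",s["moment"].round(2),"grip",round(s["gripper_width"],3),round(s["gripper_force"],1),"q",s["joint_positions"].round(2)); return s
def tool(dx,dy,dz=0):
    q=r.sense()["tcp_rot"]; return (R.from_quat([q[1],q[2],q[3],q[0]]).as_matrix().T@[dx,dy,dz]).round(1)
E
python3 - <<'E'
from h import *
c=cap("wrist","w2.png"); st(); unitfit(c)
W=cloud(c); print("table", np.nanmedian(W[...,2][(W[...,2]<.008)]))
E
```

```text
t 4.3 tcp [594.2 181.1 202.6] yawx 44.14 tilt [-0.0005  0.0002] F [ 0.1  1.2 -1. ] M [ 0.03 -0.01 -0.03] grip 0.01 0.0 q [ 0.19  0.47 -0.74  1.56  0.33  1.23 -1.4 ]
base 1399 [567.3 154.9] [109.5  65.9] 44.31 z [0.0217 0.0228 0.0239]
fins 481 [557.8 145. ] [47.4 43.2] 43.67 z [0.0537 0.0548 0.0557]
plug 354 [594.5 180.9] [21.8 28.9] 45.13 z [0.048  0.0491 0.0501]
table 0.0014700692694827322
```

Emit:
servo_tool --steps '[[[0,0,38,0,0,0],[0,0,38,0,0,0],[0,0,38,0,0,0],[0,0,30,0,0,0],[0,0,3,0,0,0]]]'

```text
time: 4.8
tool_pos: [0.5921, 0.1805, 0.0525]
tcp_rot: [-0.0, 0.927, 0.375, -0.003]
force: [-0.3, 0.3, 0.4]
gripper_width: 0.004
gripper_force: 0.0
```

Emit:
servo_tool --steps '[[[0,0,3,0,0,0],[0,0,3,0,0,0],[0,0,3,0,0,0],[0,0,2,0,0,0],[0,0,1,0,0,0]]]'

```text
time: 5.3
tool_pos: [0.5943, 0.1816, 0.0442]
tcp_rot: [0.0, 0.926, 0.377, 0.0]
force: [0.5, -0.2, 0.1]
gripper_width: 0.007
gripper_force: 0.0
```

Emit:
servo_tool --steps '[[[0,0,1,0,0,0],[0,0,1,0,0,0],[0,0,1,0,0,0]]]'

```text
time: 5.6
tool_pos: [0.5941, 0.1816, 0.0409]
tcp_rot: [-0.0, 0.926, 0.377, 0.0]
force: [-0.4, -0.2, 0.5]
gripper_width: 0.003
gripper_force: 0.0
```

```bash
python3 - <<'E'
from h import *
st();c=cap("wrist","w3.png");st(); unitfit(c)
E
```

```text
t 5.6 tcp [594.1 181.6  40.9] yawx 44.33 tilt [0.     0.0001] F [-0.4 -0.2  0.5] M [-0.03 -0.04 -0.03] grip 0.003 0.0 q [ 0.13  0.64 -0.65  1.71  0.46  0.95 -1.5 ]
t 5.65 tcp [594.  181.6  40.7] yawx 44.33 tilt [-0.0002  0.    ] F [ 0.4 -0.2 -0.8] M [-0.08 -0.01 -0.  ] grip 0.006 0.0 q [ 0.13  0.64 -0.65  1.71  0.46  0.95 -1.5 ]
base 2562 [574.7 162.2] [89.2 66.1] 44.55 z [0.0215 0.0227 0.0237]
fins 88 [566.5 154. ] [22.4 43.2] 44.77 z [0.053  0.0546 0.0556]
plug 675 [595.7 182.5] [18.6 29.5] 43.76 z [0.0482 0.0491 0.0499]
```

View pics/w3.png

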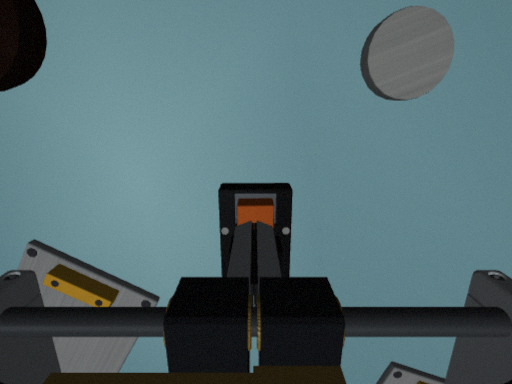

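```bash
python3 - <<'E'
from h import *
c=cap("wrist");st()
p=np.linalg.inv(c["hand_eye"])[:3,3]; f=192/np.tan(np.radians(c["fovy"])/2)
print("tcp px",c["cx"]+f*p[0]/-p[2],c["cy"]-f*p[1]/-p[2],"depth",-p[2])
W=cloud(c)
for v in range(188,276,4): print(v,[ (W[v,u]*1000).round(0).tolist() for u in (243,266,)],c["pixels"][v,243],c["range_z"][v,243].round(4))
E
```

```text
t 5.7 tcp [594.  181.6  40.7] yawx 44.34 tilt [-0.0002  0.    ] F [-0.4  0.3 -1.3] M [-0.04  0.   -0.06] grip 0.005 0.0 q [ 0.13  0.64 -0.65  1.71  0.46  0.95 -1.5 ]
tcp px 254.59189258092556 214.0800185794829 depth 0.23412964614255066
188 [[599.0, 201.0, 20.0], [613.0, 186.0, 20.0]] [12 11 12] 0.2494
192 [[597.0, 199.0, 24.0], [611.0, 184.0, 22.0]] [25 26 26] 0.246
196 [[595.0, 197.0, 27.0], [609.0, 183.0, 28.0]] [72 76 81] 0.2443
200 [[595.0, 196.0, 35.0], [608.0, 182.0, 36.0]] [45 21 10] 0.2368
204 [[595.0, 196.0, 46.0], [608.0, 182.0, 45.0]] [45 20  6] 0.2254
208 [[594.0, 194.0, 49.0], [606.0, 181.0, 49.0]] [141  65  23] 0.2238
212 [[591.0, 192.0, 49.0], [604.0, 179.0, 49.0]] [138  65  25] 0.2243
216 [[589.0, 189.0, 49.0], [602.0, 176.0, 49.0]] [139  65  24] 0.2256
220 [[586.0, 187.0, 49.0], [599.0, 174.0, 50.0]] [142  67  27] 0.2262
224 [[596.0, 195.0, 86.0], [607.0, 184.0, 85.0]] [42 45 46] 0.1881
228 [[596.0, 194.0, 92.0], [607.0, 184.0, 92.0]] [38 42 44] 0.1824
232 [[597.0, 195.0, 99.0], [606.0, 184.0, 98.0]] [40 42 44] 0.175
236 [[597.0, 194.0, 104.0], [606.0, 184.0, 103.0]] [40 40 43] 0.1699
240 [[596.0, 194.0, 109.0], [606.0, 184.0, 109.0]] [35 38 41] 0.1659
244 [[597.0, 194.0, 115.0], [606.0, 184.0, 114.0]] [40 42 45] 0.1594
248 [[597.0, 194.0, 120.0], [606.0, 185.0, 120.0]] [40 43 43] 0.1554
252 [[597.0, 194.0, 124.0], [606.0, 185.0, 124.0]] [40 42 43] 0.1516
256 [[597.0, 194.0, 128.0], [606.0, 185.0, 128.0]] [37 39 42] 0.1473
260 [[597.0, 193.0, 131.0], [605.0, 185.0, 131.0]] [41 42 44] 0.1442
264 [[597.0, 193.0, 135.0], [605.0, 185.0, 135.0]] [39 41 43] 0.1404
268 [[597.0, 193.0, 139.0], [605.0, 186.0, 140.0]] [38 42 42] 0.1375
272 [[598.0, 193.0, 143.0], [605.0, 185.0, 143.0]] [37 39 42] 0.1332
```

```bash
python3 - <<'E'
from h import *
print(r.grip_point_offset)
c=cap("scene");W=cloud(c)
cv2.imwrite("pics/s3.png",cv2.resize(c["pixels"][130:250,240:400],(800,600),interpolation=cv2.INTER_CUBIC)[:,:,::-1])
near=np.hypot(W[...,0]-.594,W[...,1]-.181)<.03
for lo in range(30,200,10):
    m=near&(W[...,2]>lo/1e3)&(W[...,2]<lo/1e3+.01); print(lo,m.sum(),(np.median(W[m],0)*1000).round(0) if m.any() else "", np.median(c["pixels"][m],0) if m.any() else "")
E
```

```text
0.0188
30 26 [603. 169.  34.] [89.5 61.  50. ]
40 70 [598. 175.  48.] [146.   89.5  56.5]
50 21 [592. 177.  51.] [156.  94.  59.]
60 0  
70 1 [596. 192.  80.] [80. 93. 97.]
80 4 [601. 181.  89.] [74.  77.5 81. ]
90 22 [602. 175.  95.] [83.5 88.5 92. ]
100 24 [604. 172. 106.] [84. 90. 94.]
110 1 [609. 178. 111.] [88. 96. 98.]
120 0  
130 0  
140 0  
150 0  
160 0  
170 0  
180 3 [611. 168. 189.] [37. 45. 46.]
190 34 [606. 163. 197.] [37. 44. 47.]
```

View pics/s3.png

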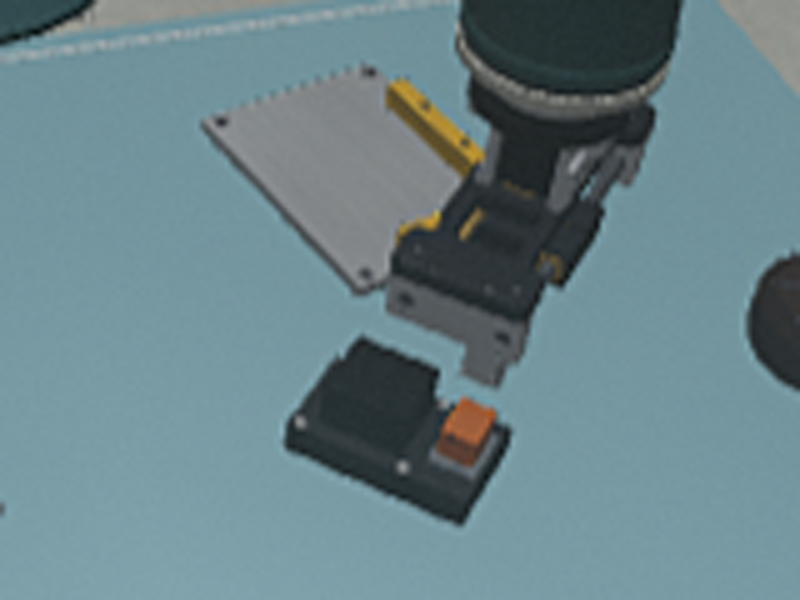

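The scene crop shows the shut fingertips about 35 mm above the plug: tips near (485,380) in the crop, plug at (468,425). The reported TCP is at z = 41 mm, so it sits about 40 mm below the real tips. I'll go on by observation and force.

Emit:
servo_tool --steps '[[[0,0,6,0,0,0],[0,0,6,0,0,0],[0,0,5,0,0,0],[0,0,4,0,0,0],[0,0,2,0,0,0]]]'

```text
time: 6.25
tool_pos: [0.5938, 0.1816, 0.0172]
tcp_rot: [-0.0, 0.926, 0.377, -0.0]
force: [0.2, 1.1, -0.4]
gripper_width: 0.004
gripper_force: 0.0
```

Emit:
servo_tool --steps '[[[0,0,2,0,0,0],[0,0,2,0,0,0],[0,0,1,0,0,0],[0,0,1,0,0,0]]]'

```text
time: 6.65
tool_pos: [0.5941, 0.1816, 0.0118]
tcp_rot: [-0.0, 0.926, 0.377, 0.0]
force: [0.0, -0.6, -0.4]
gripper_width: 0.005
gripper_force: 0.0
```

```bash
python3 - <<'E'
from h import *
c=cap("wrist");st();W=cloud(c)
for v in range(200,250,3): print(v,[ (W[v,u]*1000).round(0).tolist() for u in (243,249,266,)],c["pixels"][v,243])
c=cap("scene");W=cloud(c)
near=np.hypot(W[...,0]-.594,W[...,1]-.181)<.03
for lo in range(40,90,5):
    m=near&(W[...,2]>lo/1e3)&(W[...,2]<lo/1e3+.005); print(lo,m.sum(),(np.median(W[m],0)*1000).round(0) if m.any() else "", np.median(c["pixels"][m],0) if m.any() else "")
E
```

```text
t 6.7 tcp [594.  181.6  11.7] yawx 44.34 tilt [-0.0001  0.    ] F [ 1.1  0.1 -0.1] M [-0.02 -0.03 -0.  ] grip 0.005 0.0 q [ 0.11  0.68 -0.63  1.72  0.49  0.91 -1.52]
200 [[599.0, 199.0, 22.0], [602.0, 196.0, 23.0], [612.0, 187.0, 23.0]] [17 17 18]
203 [[597.0, 198.0, 23.0], [601.0, 194.0, 22.0], [610.0, 185.0, 23.0]] [22 23 25]
206 [[597.0, 197.0, 26.0], [nan, nan, nan], [609.0, 184.0, 26.0]] [72 77 82]
209 [[595.0, 195.0, 27.0], [598.0, 192.0, 26.0], [608.0, 183.0, 27.0]] [66 66 68]
212 [[596.0, 195.0, 34.0], [599.0, 192.0, 35.0], [608.0, 183.0, 35.0]] [43 19  3]
215 [[596.0, 195.0, 41.0], [599.0, 192.0, 41.0], [608.0, 183.0, 41.0]] [42 18  3]
218 [[596.0, 195.0, 47.0], [599.0, 192.0, 46.0], [607.0, 183.0, 46.0]] [46 19  4]
221 [[595.0, 194.0, 50.0], [599.0, 192.0, 51.0], [606.0, 183.0, 49.0]] [133  62  22]
224 [[596.0, 195.0, 57.0], [599.0, 191.0, 56.0], [607.0, 184.0, 56.0]] [39 41 41]
227 [[596.0, 194.0, 61.0], [599.0, 192.0, 61.0], [607.0, 184.0, 61.0]] [39 41 44]
230 [[597.0, 195.0, 68.0], [599.0, 191.0, 65.0], [607.0, 184.0, 67.0]] [41 42 43]
233 [[596.0, 194.0, 70.0], [599.0, 192.0, 72.0], [607.0, 184.0, 71.0]] [39 39 42]
236 [[596.0, 194.0, 74.0], [599.0, 192.0, 76.0], [606.0, 184.0, 75.0]] [38 38 39]
239 [[597.0, 194.0, 79.0], [599.0, 192.0, 79.0], [606.0, 184.0, 79.0]] [39 44 42]
242 [[597.0, 194.0, 82.0], [599.0, 191.0, 82.0], [606.0, 185.0, 84.0]] [41 45 45]
245 [[597.0, 194.0, 87.0], [600.0, 192.0, 87.0], [606.0, 185.0, 87.0]] [40 44 45]
248 [[597.0, 194.0, 91.0], [599.0, 191.0, 90.0], [606.0, 185.0, 90.0]] [37 40 41]
40 17 [602. 169.  42.] [81. 58. 50.]
45 25 [601. 172.  49.] [139.  85.  58.]
50 21 [599. 173.  51.] [144.  94.  59.]
55 2 [599. 189.  59.] [78.5 78.  77.5]
60 10 [604. 174.  62.] [79.5 91.  95. ]
65 11 [603. 174.  68.] [84. 90. 95.]
70 7 [601. 172.  73.] [85. 92. 94.]
75 10 [602. 171.  77.] [84. 89. 93.]
80 1 [608. 179.  80.] [77. 84. 87.]
85 0
```

Emit:
servo_tool --steps '[[[0,0,2,0,0,0],[0,0,1.5,0,0,0],[0,0,1.5,0,0,0],[0,0,1,0,0,0],[0,0,1,0,0,0]]]'

```text
time: 7.25
tool_pos: [0.5943, 0.1817, 0.0051]
tcp_rot: [0.0, 0.926, 0.377, 0.0]
force: [-0.4, -0.4, 6.9]
gripper_width: 0.005
gripper_force: 3.0
```

Emit:
servo_tool --steps '[[[0,0,1,0,0,0],[0,0,1,0,0,0],[0,0,0,0,0,0]]]'

```text
time: 7.55
tool_pos: [0.5944, 0.1818, 0.0036]
tcp_rot: [0.0, 0.926, 0.377, 0.0]
force: [-3.2, -1.6, 12.8]
gripper_width: 0.007
gripper_force: 6.3
```

Emit:
servo_tool --steps '[[[0,0,1,0,0,0],[0,0,0,0,0,0]]]'

```text
time: 7.75
tool_pos: [0.5945, 0.1819, 0.0034]
tcp_rot: [0.0, 0.926, 0.377, 0.0]
force: [-8.2, -3.3, 25.7]
gripper_width: 0.004
gripper_force: 13.1
```

```bash
python3 - <<'E'
from h import *
c=cap("wrist");st();unitfit(c);W=cloud(c)
h=cv2.cvtColor(c["pixels"],cv2.COLOR_RGB2HSV)
for v in range(204,236,2): print(v,[ (W[v,u]*1000).round(0).tolist() for u in (238,254,268)],c["pixels"][v,254])
E
```

```text
t 7.8 tcp [594.6 181.8   3.4] yawx 44.33 tilt [ 0.0012 -0.0002] F [-7.8 -4.7 26.3] M [-0.96  2.01  0.03] grip 0.003 13.1 q [ 0.11  0.69 -0.63  1.72  0.5   0.89 -1.53]
base 2941 [583.6 171.1] [64.3 66.3] 44.86 z [0.0214 0.0227 0.0236]
fins 173 [574.7 155.5] [90.8 23.8] 52.26 z [0.0518 0.0547 0.0575]
plug 175 [596.5 183.5] [16.3 29.8] 42.32 z [0.0415 0.0423 0.0434]
204 [[597.0, 202.0, 23.0], [605.0, 193.0, 21.0], [613.0, 186.0, 23.0]] [13 15 13]
206 [[596.0, 201.0, 23.0], [604.0, 192.0, 23.0], [611.0, 184.0, 22.0]] [20 20 20]
208 [[595.0, 200.0, 25.0], [604.0, 191.0, 24.0], [611.0, 184.0, 24.0]] [31 32 34]
210 [[595.0, 199.0, 26.0], [603.0, 191.0, 26.0], [610.0, 184.0, 27.0]] [70 76 83]
212 [[594.0, 198.0, 27.0], [602.0, 190.0, 27.0], [609.0, 182.0, 27.0]] [63 61 64]
214 [[593.0, 198.0, 28.0], [601.0, 189.0, 28.0], [609.0, 182.0, 29.0]] [46 23 11]
216 [[593.0, 198.0, 34.0], [601.0, 189.0, 32.0], [609.0, 182.0, 34.0]] [40 15  3]
218 [[593.0, 197.0, 36.0], [602.0, 190.0, 38.0], [609.0, 183.0, 38.0]] [42 18  5]
220 [[594.0, 198.0, 41.0], [601.0, 189.0, 40.0], [608.0, 182.0, 40.0]] [56 25  7]
222 [[593.0, 197.0, 43.0], [601.0, 189.0, 42.0], [607.0, 182.0, 41.0]] [103  48  19]
224 [[592.0, 196.0, 43.0], [601.0, 189.0, 46.0], [607.0, 181.0, 43.0]] [30 16  8]
226 [[594.0, 197.0, 51.0], [601.0, 189.0, 49.0], [608.0, 183.0, 51.0]] [32 19  7]
228 [[594.0, 197.0, 55.0], [601.0, 189.0, 52.0], [608.0, 183.0, 54.0]] [26 11  1]
230 [[595.0, 197.0, 58.0], [601.0, 189.0, 55.0], [608.0, 183.0, 58.0]] [31 18  6]
232 [[595.0, 197.0, 61.0], [601.0, 189.0, 58.0], [608.0, 184.0, 61.0]] [25  5  1]
234 [[594.0, 196.0, 63.0], [601.0, 189.0, 62.0], [607.0, 183.0, 63.0]] [33 15  7]
```

Emit:
servo_tool --steps '[[[0,0,-10,0,0,0],[0,0,-25,0,0,0],[0,0,-30,0,0,0],[-27,0,-30,0,0,0],[-26,0,0,0,0,0]]]'

```text
time: 8.3
tool_pos: [0.5574, 0.1454, 0.1002]
tcp_rot: [0.0, 0.926, 0.378, 0.002]
force: [0.8, 0.2, -1.3]
gripper_width: 0.007
gripper_force: 0.0
```

Emit:
servo_tool --steps '[[[0,0,0,0,0,0],[0,0,0,0,0,0],[0,0,0,0,0,0],[0,0,0,0,0,0],[0,0,0,0,0,0]]]' --grip 1

```text
time: 8.8
tool_pos: [0.5562, 0.1451, 0.0966]
tcp_rot: [-0.0, 0.926, 0.378, -0.0]
force: [0.1, -0.1, 0.3]
gripper_width: 0.394
gripper_force: 0.0
```

```bash
python3 - <<'E'
from h import *
c=cap("wrist");st();unitfit(c)
E
```

```text
t 8.85 tcp [556.2 145.   96.6] yawx 44.37 tilt [-0.0005  0.0004] F [-0.3 -0.9 -0.8] M [-0.06  0.02 -0.01] grip 0.436 0.0 q [ 0.24  0.5  -0.71  1.79  0.38  1.   -1.42]
base 2883 [566.9 154.4] [109.8  66.2] 44.5 z [0.0219 0.0228 0.0238]
fins 1093 [556.5 144.3] [49.9 43.9] 44.2 z [0.0539 0.0548 0.0557]
plug 690 [593.8 181.1] [21.4 29.2] 44.4 z [0.0419 0.0428 0.0437]
```

Emit:
servo_tool --steps '[[[0,0,0,0,0,0],[0,0,0,0,0,0],[0,0,0,0,0,0],[0,0,30,0,0,0],[0,0,35,0,0,0]]]'

```text
time: 9.35
tool_pos: [0.5573, 0.1447, 0.0321]
tcp_rot: [0.0, 0.926, 0.377, 0.001]
force: [0.3, -0.5, -0.1]
gripper_width: 0.862
gripper_force: 0.0
```

Emit:
servo_tool --steps '[[[0,0,25,0,0,0],[0,0,10,0,0,0],[0,0,5,0,0,0],[0,0,2,0,0,0],[0,0,0,0,0,0]]]'

```text
time: 9.85
tool_pos: [0.5568, 0.1447, -0.0093]
tcp_rot: [0.0, 0.926, 0.377, 0.001]
force: [0.3, 0.0, 0.2]
gripper_width: 0.999
gripper_force: 0.0
```

```bash
python3 - <<'E'
from h import *
c=cap("wrist","w5.png");st()
c=cap("scene");cv2.imwrite("pics/s5.png",cv2.resize(c["pixels"][130:250,240:400],(800,600),interpolation=cv2.INTER_CUBIC)[:,:,::-1])
E
```

```text
t 9.9 tcp [556.8 144.7  -9.2] yawx 44.33 tilt [0.0013 0.0003] F [-0.4 -0.  -0.5] M [-0.03 -0.03  0.04] grip 1.0 0.0 q [ 0.17  0.64 -0.63  1.85  0.5   0.81 -1.51]
```

View pics/s5.png

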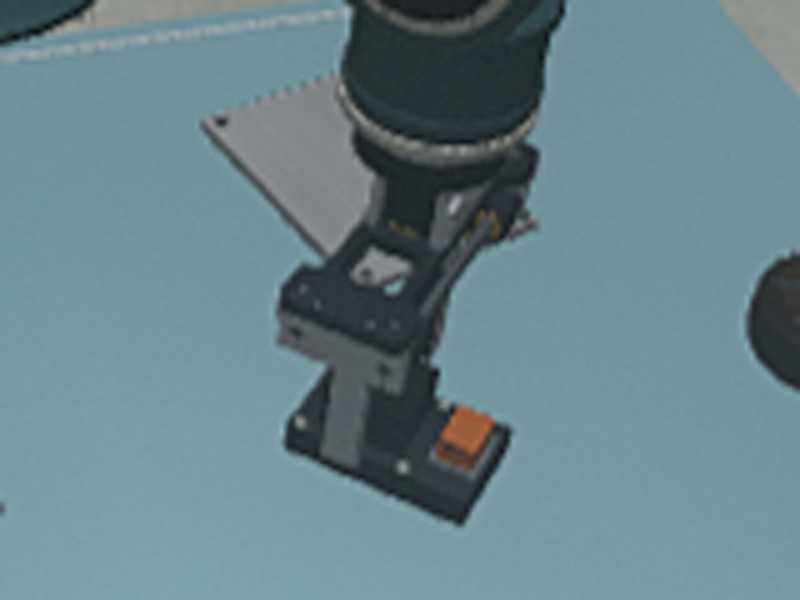

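The fingers straddle the heat sink around (350,420) in the crop, with the tips just above the base, and the plug is seated. I'm closing and lifting.

Emit:
servo_tool --steps '[[[0,0,0,0,0,0],[0,0,0,0,0,0],[0,0,0,0,0,0],[0,0,0,0,0,0],[0,0,0,0,0,0]]]' --grip -1

```text
time: 10.45
tool_pos: [0.5562, 0.1446, -0.0101]
tcp_rot: [-0.0, 0.926, 0.377, -0.0]
force: [0.7, -0.1, 0.3]
gripper_width: 0.614
gripper_force: 0.0
```

Emit:
servo_tool --steps '[[[0,0,0,0,0,0],[0,0,0,0,0,0],[0,0,0,0,0,0],[0,0,-2,0,0,0],[0,0,-8,0,0,0]]]'

```text
time: 10.95
tool_pos: [0.5554, 0.1444, -0.0006]
tcp_rot: [-0.0, 0.926, 0.377, -0.001]
force: [-0.0, -0.0, -4.0]
gripper_width: 0.466
gripper_force: 30.0
```

Emit:
servo_tool --steps '[[[0,0,-15,0,0,0],[0,0,-15,0,0,0],[0,0,-15,0,0,0],[0,0,-5,0,0,0],[0,0,0,0,0,0]]]'

```text
time: 11.45
tool_pos: [0.5568, 0.1445, 0.051]
tcp_rot: [0.0, 0.926, 0.377, 0.001]
force: [-0.4, 0.3, -4.3]
gripper_width: 0.468
gripper_force: 30.0
```

```bash
python3 - <<'E'
from h import *
c=cap("wrist");st();W=cloud(c);unitfit(c,z0=.058); print(fixfit(c))
c=cap("scene");unitfit(c,z0=.058)
E
```

```text
t 11.5 tcp [556.3 144.4  50.2] yawx 44.32 tilt [ 0.0006 -0.0001] F [-0.7 -1.3 -4.9] M [-0.07  0.02  0.02] grip 0.468 30.0 q [ 0.21  0.56 -0.68  1.82  0.43  0.91 -1.46]
base 2768 [567.1 155.9] [109.2  66.3] 44.24 z [0.0247 0.0255 0.0259]
fins 2186 [555.8 145.2] [51.3 68. ] 43.28 z [0.0533 0.0574 0.0579]
plug 1768 [594.1 182.1] [21.9 29.6] 45.05 z [0.045  0.0458 0.0467]
{'plate': ((561.7125854492188, -149.2845458984375), (70.85295104980469, 35.706947326660156), 41.112613677978516), 'stop1': (np.int32(252), ((570.8118896484375, -122.43390655517578), (13.592951774597168, 30.608163833618164), 22.41750717163086), array([ 0.5711, -0.1225,  0.0289]))}
base 287 [567.8 152.4] [111.   68.3] 45.49 z [0.0185 0.0241 0.0257]
fins 110 [567.3 143.9] [47.  65.8] 3.91 z [0.0524 0.0556 0.0574]
plug 64 [596.2 178.5] [20.6 25.9] 44.36 z [0.0439 0.0452 0.0467]
```

Emit:
servo_tool --steps '[[[-20,14,0,0,0,0],[-33,23,0,0,0,0],[-33,23,0,0,0,0],[-33,23,0,0,0,0],[-33,23,0,0,0,0]]]'

```text
time: 12.05
tool_pos: [0.5206, -0.0389, 0.0492]
tcp_rot: [-0.0, 0.926, 0.377, -0.0]
force: [0.3, -0.1, -3.6]
gripper_width: 0.463
gripper_force: 30.0
```

Emit:
servo_tool --steps '[[[-33,23,0,0,0,0],[-33,23,0,0,0,0],[-28,18,0,0,0,0],[-19,13,0,0,0,0],[0,0,0,0,0,0.094]]]'

```text
time: 12.55
tool_pos: [0.493, -0.1751, 0.0489]
tcp_rot: [-0.0, 0.944, 0.331, -0.001]
force: [0.6, 0.6, -3.9]
gripper_width: 0.465
gripper_force: 30.0
```

Emit:
servo_tool --steps '[[[0,0,0,0,0,0.094],[0,0,0,0,0,0.094],[0,0,0,0,0,0.094],[0,0,0,0,0,0],[0,0,0,0,0,0]]]'

```text
time: 13.05
tool_pos: [0.4943, -0.1713, 0.0495]
tcp_rot: [-0.0, 0.98, 0.199, -0.0]
force: [-0.4, -0.6, -4.1]
gripper_width: 0.466
gripper_force: 30.0
```

```bash
python3 - <<'E'
from h import *
c=cap("wrist","w6.png");s=st();g=s["tool_pos"][:2]+.015*np.array([.92,.39]);unitfit(c,z0=.058,guess=g); print(fixfit(c))
E
```

```text
t 13.1 tcp [ 494.3 -171.3   49.5] yawx 22.96 tilt [-0.0006  0.0003] F [ 0.3  0.2 -4.3] M [-0.08  0.03 -0.  ] grip 0.467 30.0 q [ 0.74  0.45 -0.57  1.95  0.32  0.83 -1.17]
base 4886 [ 507.6 -164.1] [109.2  66.2] 22.72 z [0.0234 0.0243 0.0251]
fins 3124 [ 493.4 -170.2] [51.  67.6] 22.66 z [0.0541 0.0562 0.0571]
plug 1780 [ 542.4 -149.8] [22.  29.6] 23.31 z [0.0434 0.0443 0.0451]
{'plate': ((506.5411682128906, -172.21609497070312), (182.24237060546875, 140.17453002929688), 22.681400299072266), 'stop1': (np.int32(1239), ((577.7510986328125, -139.72412109375), (12.50967025756836, 64.64573669433594), 22.95331382751465), array([ 0.5777, -0.1396,  0.0289])), 'stop2': (np.int32(1572), ((489.35211181640625, -124.0431900024414), (106.01285552978516, 25.28901481628418), 22.890369415283203), array([ 0.4964, -0.1153,  0.0287])), 'stop8': (np.int32(108), ((526.13427734375, -181.3769989013672), (10.671550750732422, 1.417392373085022), 22.187562942504883), array([ 0.5272, -0.181 ,  0.2069])), 'stop9': (np.int32(95), ((507.92138671875, -139.3102569580078), (9.033462524414062, 1.453486442565918), 24.706356048583984), array([ 0.5089, -0.1388,  0.2069]))}
```

View pics/w6.png

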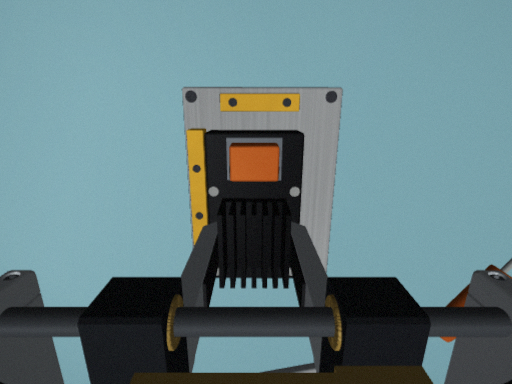

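The unit is held square over the plate, plug at (254,162), parallel to the long stop at (197,185) and the short stop at (260,102). I'm lowering it now.

Emit:
servo_tool --steps '[[[0,0,15,0,0,0],[0,0,15,0,0,0],[0,0,10,0,0,0],[0,0,4,0,0,0],[0,0,0,0,0,0]]]'

```text
time: 13.6
tool_pos: [0.4941, -0.1712, 0.005]
tcp_rot: [-0.001, 0.98, 0.198, -0.001]
force: [0.6, -0.1, -3.3]
gripper_width: 0.462
gripper_force: 30.0
```

Emit:
servo_tool --steps '[[[0,0,1.5,0,0,0],[0,0,1,0,0,0],[0,0,1,0,0,0],[0,0,0.5,0,0,0],[0,0,0,0,0,0]]]'

```text
time: 14.1
tool_pos: [0.4945, -0.1715, 0.0019]
tcp_rot: [0.0, 0.98, 0.198, 0.0]
force: [0.9, -0.3, -3.3]
gripper_width: 0.465
gripper_force: 30.0
```

```bash
python3 - <<'E'
from h import *
st()
E
```

```text
t 14.1 tcp [ 494.5 -171.5    1.9] yawx 22.79 tilt [ 0. -0.] F [ 0.9 -0.3 -3.3] M [-0.04  0.03 -0.01] grip 0.465 30.0 q [ 0.71  0.52 -0.53  1.98  0.38  0.74 -1.23]
```

Emit:
servo_tool --steps '[[[0,0,1,0,0,0],[0,0,0.7,0,0,0],[0,0,0,0,0,0]]]'

```text
time: 14.4
tool_pos: [0.4945, -0.1715, 0.0001]
tcp_rot: [-0.0, 0.98, 0.198, -0.0]
force: [0.3, -0.3, -3.7]
gripper_width: 0.465
gripper_force: 30.0
```

Emit:
servo_tool --steps '[[[0,0,0.5,0,0,0],[0,0,0,0,0,0]]]'

```text
time: 14.6
tool_pos: [0.4945, -0.1715, -0.0002]
tcp_rot: [0.0, 0.98, 0.198, -0.0]
force: [-2.7, 1.0, 1.8]
gripper_width: 0.465
gripper_force: 30.0
```

Emit:
servo_tool --steps '[[[2,-2,0,0,0,0],[3,-3,0,0,0,0],[2,-2,0,0,0,0],[2,-2,0,0,0,0],[0,0,0,0,0,0]]]'

```text
time: 15.1
tool_pos: [0.4998, -0.1592, -0.0002]
tcp_rot: [-0.0, 0.98, 0.198, 0.0]
force: [-0.2, -0.5, 4.7]
gripper_width: 0.468
gripper_force: 30.0
```

Emit:
servo_tool --steps '[[[0,-1,0,0,0,0],[0,-1,0,0,0,0],[0,-0.5,0,0,0,0],[0,0,0,0,0,0]]]'

```text
time: 15.5
tool_pos: [0.4993, -0.1583, -0.0001]
tcp_rot: [0.001, 0.98, 0.197, 0.001]
force: [5.2, -7.6, 0.0]
gripper_width: 0.465
gripper_force: 30.0
```

```bash
cat >> h.py <<'E'
def fx():
    s=st(); print("tool-frame F",tool(*s["force"]),"M",tool(*(s["moment"]*10))/10,"to home(tool mm)",tool(*(np.array([501.0,-156.4,0])-s["tool_pos"]*1000)))
E
python3 - <<'E'
from h import *
fx()
E
```

```text
t 15.5 tcp [ 4.993e+02 -1.583e+02 -1.000e-01] yawx 22.78 tilt [ 0.0019 -0.0009] F [ 5.2 -7.6  0. ] M [-1.81 -1.29  0.22] grip 0.465 30.0 q [ 0.68  0.52 -0.53  1.98  0.39  0.74 -1.26]
tool-frame F [ 1.8  9.  -0. ] M [-2.16  0.49 -0.22] to home(tool mm) [ 2.3 -1.1 -0.1]
```

Emit:
servo_tool --steps '[[[1,0,0,0,0,0],[1,0,0,0,0,0],[1,-0.3,0,0,0,0],[0.5,0,0,0,0,0],[0,0,0,0,0,0]]]'

```text
time: 16.0
tool_pos: [0.5005, -0.1578, -0.0002]
tcp_rot: [0.001, 0.98, 0.197, -0.001]
force: [-7.5, -12.0, 12.6]
gripper_width: 0.463
gripper_force: 30.0
```

```bash
python3 - <<'E'
from h import *
fx()
E
```

```text
t 16.0 tcp [ 5.005e+02 -1.578e+02 -2.000e-01] yawx 22.71 tilt [-0.0017 -0.0021] F [ -7.5 -12.   12.6] M [-2.61  1.64  0.19] grip 0.463 30.0 q [ 0.67  0.53 -0.53  1.97  0.39  0.74 -1.26]
tool-frame F [-11.6   8.2 -12.5] M [-1.77 -2.52 -0.19] to home(tool mm) [ 1.  -1.1 -0.2]
```

Emit:
servo_tool --steps '[[[0,0,-0.5,0,0,0],[0.5,-0.7,0,0,0,0],[0.3,-0.5,0,0,0,0],[0,0,0,0,0,0],[0,0,0,0,0,0]]]'

```text
time: 16.5
tool_pos: [0.5007, -0.1576, 0.0]
tcp_rot: [0.001, 0.98, 0.197, -0.001]
force: [-3.1, -19.1, 2.2]
gripper_width: 0.462
gripper_force: 30.0
```

```bash
python3 - <<'E'
from h import *
c=cap("wrist","w7.png");fx()
np.savez("w7.npz",**c)
unitfit(c,z0=.01,guess=(.5148,-.1506)); print({k:v for k,v in fixfit(c).items() if "stop" in k and v[0]>300})
E
```

```text
t 16.55 tcp [ 500.7 -157.6   -0. ] yawx 22.67 tilt [-0.0015 -0.0032] F [ -4.3 -18.5   2.2] M [-4.7   0.79  0.28] grip 0.464 30.0 q [ 0.67  0.53 -0.53  1.97  0.39  0.74 -1.26]
tool-frame F [-11.1  15.4  -2.1] M [-4.03 -2.53 -0.28] to home(tool mm) [ 0.8 -1.  -0. ]
base 8724 [ 520.4 -147.5] [125.6  94. ] 22.48 z [0.0183 0.0221 0.0235]
fins 2986 [ 499.7 -156.4] [51.4 67.7] 22.92 z [0.0537 0.0549 0.0557]
plug 1774 [ 548.8 -136.1] [21.9 30. ] 22.66 z [0.0419 0.0428 0.0436]
{'stop1': (np.int32(1951), ((577.8447875976562, -139.7457275390625), (13.456025123596191, 64.48130798339844), 22.62307357788086), array([ 0.578 , -0.1401,  0.0288])), 'stop2': (np.int32(1494), ((503.45623779296875, -112.41255187988281), (71.8414077758789, 14.992806434631348), 23.073741912841797), array([ 0.5116, -0.1086,  0.0288]))}
```

View pics/w7.png

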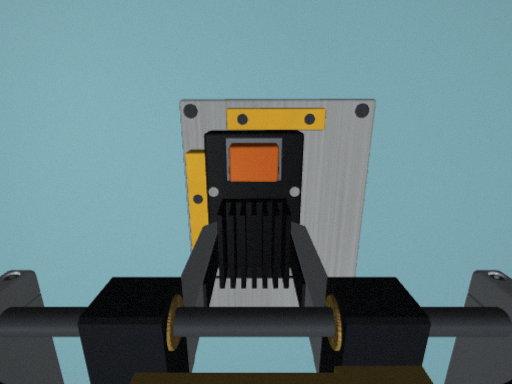

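Emit:
servo_tool --steps '[[[0.5,0,0,0,0,0],[0.5,0,0.2,0,0,0],[0,-0.4,0,0,0,0],[0,0,0,0,0,0],[0,0,0,0,0,0]]]'

```text
time: 17.05
tool_pos: [0.5017, -0.1572, -0.0001]
tcp_rot: [0.002, 0.981, 0.196, -0.001]
force: [-2.8, -19.9, 4.3]
gripper_width: 0.467
gripper_force: 30.0
```

```bash
python3 - <<'E'
from h import *
fx()
E
```

```text
t 17.05 tcp [ 5.017e+02 -1.572e+02 -1.000e-01] yawx 22.66 tilt [-0.0011 -0.0035] F [ -2.8 -19.9   4.3] M [-5.09  0.54  0.38] grip 0.467 30.0 q [ 0.67  0.53 -0.53  1.97  0.39  0.74 -1.27]
tool-frame F [-10.2  17.3  -4.2] M [-4.49 -2.46 -0.37] to home(tool mm) [-0.3 -1.  -0.1]
```

The x force stayed at 10 N while the unit slid 1 mm, so that is friction on the side stop. The end isn't bearing yet, so I'm pushing further.

Emit:
servo_tool --steps '[[[0.7,0,0,0,0,0],[0.7,0,0,0,0,0],[0.5,0,0,0,0,0],[0,0,0,0,0,0]]]'

```text
time: 17.45
tool_pos: [0.502, -0.1571, -0.0001]
tcp_rot: [0.002, 0.981, 0.196, -0.002]
force: [-13.2, -23.7, 14.2]
gripper_width: 0.468
gripper_force: 30.0
```

```bash
python3 - <<'E'
from h import *
fx()
E
```

```text
t 17.45 tcp [ 5.020e+02 -1.571e+02 -1.000e-01] yawx 22.6 tilt [-0.0037 -0.0043] F [-13.2 -23.7  14.2] M [-5.36  2.8   0.1 ] grip 0.468 30.0 q [ 0.67  0.53 -0.53  1.97  0.39  0.75 -1.27]
tool-frame F [-21.4  16.8 -14.1] M [-3.88 -4.65 -0.09] to home(tool mm) [-0.7 -1.  -0.1]
```

Emit:
servo_tool --steps '[[[0,0,-0.4,0,0,0],[0.5,0,-0.2,0,0,0],[0.3,-0.3,0,0,0,0],[0,0,0,0,0,0],[0,0,0,0,0,0]]]'

```text
time: 17.95
tool_pos: [0.502, -0.157, -0.0]
tcp_rot: [0.002, 0.981, 0.196, -0.003]
force: [-12.3, -26.7, 4.4]
gripper_width: 0.464
gripper_force: 30.0
```

```bash
python3 - <<'E'
from h import *
fx()
E
```

```text
t 17.95 tcp [ 502. -157.   -0.] yawx 22.57 tilt [-0.0047 -0.0045] F [-12.3 -26.7   4.4] M [-6.33  2.59  0.12] grip 0.464 30.0 q [ 0.67  0.53 -0.53  1.97  0.39  0.75 -1.27]
tool-frame F [-21.7  20.   -4.3] M [-4.86 -4.82 -0.1 ] to home(tool mm) [-0.7 -1.  -0. ]
```

Emit:
servo_tool --steps '[[[0.5,-0.1,0,0.0015,0.003,0],[0.5,-0.1,0,0.001,0.003,0],[0.2,0,0,0,0,0],[0,0,0,0,0,0],[0,0,0,0,0,0]]]'

```text
time: 18.45
tool_pos: [0.5023, -0.1568, -0.0001]
tcp_rot: [0.0, 0.981, 0.195, -0.001]
force: [-17.0, -28.3, 10.1]
gripper_width: 0.463
gripper_force: 30.0
```

```bash
python3 - <<'E'
from h import *
c=cap("wrist");fx();W=cloud(c)*1000
def plane(m):
    P=W[m];P=P[np.isfinite(P).all(1)];A=np.c_[P[:,:2]-P[:,:2].mean(0),np.ones(len(P))]
    k,_,_,_=np.linalg.lstsq(A,P[:,2],rcond=None);res=P[:,2]-A@k;g=np.abs(res)<1.5
    k,_,_,_=np.linalg.lstsq(A[g],P[g,2],rcond=None);return k.round(4),g.sum()
ang=np.radians(22.75);ca,sa=np.cos(ang),np.sin(ang)
dx,dy=W[...,0]-503,W[...,1]+174;fxx=dx*ca+dy*sa;fyy=-dx*sa+dy*ca;z=W[...,2]
print("plate",plane((abs(z-11.3)<2.5)&(abs(fxx)<90)&(abs(fyy)<68)))
ub=(abs(z-33.5)<2.5)&(fxx>-30)&(fxx<73)&(fyy>-14)&(fyy<48); print("unit base top",plane(ub))
pl=(abs(z-53)<2.5)&(abs(fxx-58)<10)&(abs(fyy-17)<13); print("plug",plane(pl),"plug fix xy",fxx[pl].mean(),fyy[pl].mean())
# gaps: unit edges vs stops
u=(z>30)&(z<36)&(fxx>20)&(fxx<80)&(fyy>-25)&(fyy<60)&(c["pixels"].max(2)<60)
print("unit +x edge",np.percentile(fxx[u],[98,99.5]),"+y edge",np.percentile(fyy[u],[98,99.5]))
yl=yellow(c)&(abs(z-29)<2.5)
e=yl&(fyy<30)&(fxx>60);s=yl&(fxx<45);print("end stop inner",np.percentile(fxx[e],[.5,2]),"side inner",np.percentile(fyy[s],[.5,2]))
E
```

```text
t 18.5 tcp [ 5.023e+02 -1.568e+02 -1.000e-01] yawx 22.54 tilt [-0.0015 -0.0004] F [-16.7 -28.3   9.9] M [-7.07  3.78  0.05] grip 0.466 30.0 q [ 0.67  0.53 -0.53  1.97  0.39  0.74 -1.26]
tool-frame F [-26.3  19.7  -9.8] M [-5.08 -6.21 -0.04] to home(tool mm) [-1.  -0.9 -0.1]
plate (array([ 1.40000e-03, -6.00000e-04,  1.08502e+01]), np.int64(12398))
unit base top (array([-7.00000e-04, -2.60000e-03,  3.28767e+01]), np.int64(3847))
plug (array([-5.60000e-03, -5.60000e-03,  5.27806e+01]), np.int64(1392)) plug fix xy 58.108949681826445 17.00004945729912
unit +x edge [74.63249286 75.01697588] +y edge [48.85547932 49.50628449]
end stop inner [75.29470252 75.383825  ] side inner [50.09326927 50.80694002]
```

Emit:
servo_tool --steps '[[[0,0,0,0,0,-0.003],[0.2,-0.3,0,0,0,0],[0,0,0,0,0,0],[0,0,0,0,0,0],[0,0,0,0,0,0]]]'

```text
time: 19.0
tool_pos: [0.5022, -0.1568, -0.0001]
tcp_rot: [0.0, 0.98, 0.197, -0.001]
force: [-16.6, -29.5, 8.8]
gripper_width: 0.466
gripper_force: 30.0
```

```bash
python3 - <<'E'
from h import *
fx(); c=cap("wrist"); unitfit(c,z0=.01,guess=(.5148,-.1506)); fx()
E
```

```text
t 19.0 tcp [ 5.022e+02 -1.568e+02 -1.000e-01] yawx 22.68 tilt [-0.0016 -0.0007] F [-16.6 -29.5   8.8] M [-7.45  3.9  -0.22] grip 0.466 30.0 q [ 0.67  0.53 -0.53  1.97  0.39  0.74 -1.26]
tool-frame F [-26.7  20.9  -8.8] M [-5.37 -6.47  0.23] to home(tool mm) [-1.  -0.9 -0.1]
base 8651 [ 514.8 -150.1] [137.7  93.8] 22.53 z [0.0183 0.022  0.0235]
fins 3018 [ 501.2 -155.8] [50.5 67.7] 23.16 z [0.0536 0.0548 0.0556]
plug 1759 [ 549.9 -135.6] [22.1 29.8] 22.79 z [0.0419 0.0427 0.0435]
t 19.05 tcp [ 5.022e+02 -1.569e+02 -1.000e-01] yawx 22.68 tilt [-0.0016 -0.0007] F [-17.3 -29.2   9.5] M [-7.44  3.92 -0.2 ] grip 0.465 30.0 q [ 0.67  0.53 -0.53  1.97  0.39  0.74 -1.26]
tool-frame F [-27.2  20.3  -9.5] M [-5.35 -6.48  0.21] to home(tool mm) [-1.  -0.9 -0.1]
```

The unit is square and flat, the push is steady, and the plug is home.

```bash
python3 -c "
from station import r
print(r.finish_job())"
```

```text
the job is handed in; nothing more can be done
None
```

I handed the job in at about 19 s. The plug is pressed home and the unit sits flat on the plate of the farthest fixture, still gripped and pushed at about 27 N toward the short stop and 20 N toward the long one. No verdict came back.

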